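Level a glazed tile and hold the glaze-gauge probe on its marked spot

ROBOT

A 6-joint arm with a two-finger parallel gripper is mounted at the origin on the work surface. World frame = base frame: x ahead of the robot, y to its left, z up, the work surface at z = 0. Lengths are in m, angles in rad, forces in N, time in s.
With the tool pointing down it reaches from about 0.35 to 0.975 m from the base axis. Payload 4.9 kg.
Tool frame: the origin (TCP) lies between the finger pads, 19 mm behind the fingertips; this is the grasp point; z points along the fingers, y is the line along which they close (so a half turn about z gives the same grasp; the last joint's range is limited). The gripper opens to 85 mm and grips with 20 to 120 N. Pads are 22 mm wide; open, the fingers measure 114 mm over their backs; the gripper's body (76 mm by 85 mm) begins 54 mm behind the grasp point. The pads swing forward as they close: fully open they stand 13 mm farther back than shut.
Start: joints at [-1.238, 0.053, 1.613, -0, 1.476, -0.119], TCP at [0.273, -0.562, 0.25] pointing down, gripper open.
Joint ranges: [-3.01, 3.01], [-1.01, 2.22], [0.06, 2.58], [-1.02, 4.17], [0.09, 2.62], [-3.14, 3.14]. Speed limits (rad/s): [2.57, 2.57, 3.14, 3.14, 3.14, 3.14].

INTERFACE

Orientations are given as a unit quaternion [w, x, y, z].
In Python, from plant import manip gives the robot as it stands.
- The arm moves only by the tool send_rows, never from a script. Its argument "increments" is a list of rows, each an object of numbers: "claw": the closure, from -1 (fully open) to 1 (shut); "dx", "dy", "dz": the shift along the tool's x, y, z in units of 0.5 m (1.0 is 0.5 m); "yaw": the turn about the tool's z in units of 1.5 rad (1.0 is 1.5 rad). A call has 1 to 20 rows; each row is the pose to reach, as a shift and turn from the pose commanded when the call began, along the tool's axes at that moment; what a row does not reach only later rows make up. A row lasts 1/8 s, in which the tool goes at most 62.5 mm and 10.7 degrees, less where a joint would pass 70% of its speed; a pose out of reach is approached as far as the arm can. A call with a number of a shift or a turn outside -1 to 1 is refused whole. A call with a gripper value outside its range is refused whole. The fingers move at their own pace and stop on an object; the grip force is fixed at half the most. Time passes only in rows, so rows that repeat a pose let the fingers close. It gives the time, the measured TCP pose, the force, the opening and the grip force at its end, in the units of the state.
- manip.state(): the state, without advancing time (a new reading comes with each control period).
- manip.grab_frame(name): name is "scene" or "side" or "wrist"; returns the picture (384x512x3 uint8, red, green, blue); there is no depth.
- manip.camera_params(name): a dict with "camera_matrix" (3x3 intrinsics, pixels), "extrinsics" (4x4, takes a point from world to camera coordinates); the wrist camera has in their place "tool_from_camera" (4x4, takes a point from camera to tool coordinates, whose origin is the TCP and whose axes are the flange's). Camera axes: x right, y down, z forward; pixel columns grow to the right and rows downward; lengths in m; the calibration is good to about 2 mm. A picture is of the moment at which its call begins: read the wrist's pose just before it. camera_params takes no time and is no camera call.
- manip.job_done(): hands the job in; it is judged then, once.
The state is a dict: "time": time; "joint_pos": joint angles; "joint_vel": joint speeds; "joint_efforts": joint torques, N m; "tool_pos": TCP position; "tool_rot": TCP orientation; "contact_force": force on the tool from outside, world axes, zero at the start; "ft_torque": the same for the moment, N m; "gripper_width": opening from 0.0 (shut) to 1.0 (fully open); "grasp_force": force on a finger pad.
Only numpy, scipy, OpenCV 4.12 (cv2) and the standard library are available. Lean on these libraries where they do the work, as an engineer would, in place of code of your own. Each camera call takes 0.05 s, during which the arm holds its last target. There are 200 camera calls.

TASK

Turn the knob of the tilting stand until its needle stands on the mark, so that the brown glazed tile is level. Then take the gauge probe out of its wooden holder and press its spring tip lightly onto the tile inside the white paper ring, probe upright and tip pushed in about half way. Finish holding it still like that, touching the stand with nothing but the tip; do not push the tile with the fingers or press hard on it, and leave the other things on the table where they are.

Things in the scene. Friction and masses are not known exactly. Their poses are not given: they have to be found in the camera images.
- stand: fixed tilting stand: grey base 200 (x) x 150 (y) x 12 mm, origin under its middle, z up. Gearbox with the knob, 56 mm square, 46 mm tall, at x -30, y -125 mm. A cradle with the brown tile tilts about the stand's x axis, 55 mm up. At x 82 mm stands a white scale plate (110 mm wide, top at z 155 mm) with one dark upright mark in its middle; the dark needle moves sideways (y) along its +x face
- mark (a point): fixed point of the stand where the needle's tip is when the tile is level: the needle (4 mm wide) then stands on the mark. x 90.5, y 0, z 165 mm in the stand's frame
- needle_tip (a point): upper end of the needle, 110 mm from the tilt axis; the tallest point of the stand. A positive tilt puts it on the stand's -y side of the mark
- knob (a joint): angle of the knob, rad, 0 when the needle is on the mark, growing counter-clockwise seen from above; starts between +0.8 and +1.9, stops at +-2.4. About 0.05 N m turns it
- knob_grip (a point): on the knob's vertical axis, 74 mm above the table; a good height for the TCP. The knob is a black bar 42 mm long (this frame's x), 12 mm thick (y) and 30 mm tall (from z 52 to 82 mm above the table) on a bare metal disc 46 mm across (z 46 to 52 mm). z up
- tile: brown glazed ceramic tile, 112 (x) x 84 (y) x 10 mm, clamped in the cradle, which carries the needle. Origin on the tilt axis, 55 mm above the table; z square to the tile's face. The top face lies 15 mm above the origin (70 mm above the table when level). Tilt about the stand's x axis = 0.14 x knob angle, 0.11 to 0.27 rad at the start; it stays where it is left
- spot (a point): the marked spot: centre of a white paper ring (15 mm inside, 22 mm outside diameter, flat) on the tile's top face, at x -15, y 20, z 15 mm in the tile's frame; z square to the face
- holder: fixed wooden block, 60 mm cube, with a round hole (15 mm wide, 50 mm deep) in the middle of its top, in which the probe stands. Origin at the middle of its underside
- probe: gauge probe, 60 to 130 g, standing tip down in the holder: grey round handle 24 mm across, 100 mm long, from the origin (its lower shoulder, on the holder's top, 60 mm above the table) up along z. Below the origin a steel nose 12 mm across, 30 mm long, then a spring tip 14 mm longer. Grip about 50 mm above the origin
- plunger (a joint): how far the spring tip is pushed into the nose, m: 0 = fully out, 0.012 = bottomed. Spring: 0.8 N to start it, then 0.4 N per mm (5.6 N at the bottom); half way, 0.006, is 3.2 N
- probe_tip (a point): end of the spring tip (a flat-ended pin 6 mm in diameter), 44 mm below the probe's origin when fully out
- jar_a: small glass jar with brass lid, 48 mm across, 58 mm tall, to be left alone. Origin underneath
- jar_b: glass jar with brass lid, 54 mm across, 70 mm tall, to be left alone. Origin underneath
- bowl: terracotta bowl, 90 mm across, 50 mm tall, to be left alone. Origin underneath
- brush: dark wooden brush lying on the table, to be left alone
- spoon: white spoon lying on the table, to be left alone
- bottle: green glass bottle, 40 mm across, 100 mm tall, to be left alone. Origin underneath
- pillar: brown glazed candle-stand foot, 70 mm across, 58 mm tall, to be left alone. Origin underneath
There are look-alikes about, which are no part of the job. There is more than one size of the probe; the one meant has the size given above. Leave any turquoise look-alike of the holder alone.

How it is judged:
By the outcome, as a careful person would: the job done as asked, in the order asked, and still so for the second after the job is handed in, while the arm keeps its last pose, push and grip.
It also fails if it takes over 58 s, if anything falls off the work surface, if the arm or the gripper's body presses on something with over 40 N, if the wrist force passes 120 N, or if a joint passes its speed limit or range.

## Working session

There is one attempt and no reset: what is moved stays moved. The work goes in short steps, Python scripts to look and compute and a tool call to move; the robot and the scene stay as the last step left them, time stands still between calls to the robot, and variables do not carry over. Pictures are saved under pics/ and viewed, at most 10 in all, crops included, and the job is handed in when it is done.

Besides the shell and the picture viewer there is one more tool, called as name(argument=value, ...) on one line, values as JSON. send_rows: Moves the arm, as the interface text tells. Shifts and turns lie within -1 to 1; 1 stands for 0.5 m of shift or 1.5 rad of turn. Its arguments: {"type":"object","properties":{"increments":{"type":"array","items":{"type":"object","properties":{"claw":{"type":"number"},"dx":{"type":"number"},"dy":{"type":"number"},"dz":{"type":"number"},"yaw":{"type":"number"}}}}},"required":["increments"]}

```bash
mkdir -p pics; cat > h.py <<'E'
import numpy as np, cv2
from plant import manip
def snap(n,f):
    s=manip.state(); im=manip.grab_frame(n); cv2.imwrite('pics/'+f,im[:,:,::-1]); return s,im
E
python3 - <<'E'
from h import *
for n in ("scene","side"):
    s,im=snap(n,n+"0.png"); p=manip.camera_params(n); print(n,p)
s,im=snap("wrist","w0.png");print(manip.camera_params("wrist"));print(s)
a=cv2.imread('pics/scene0.png');b=cv2.imread('pics/side0.png')
cv2.imwrite('pics/s0.png',cv2.resize(a,(800,600),interpolation=cv2.INTER_CUBIC))
cv2.imwrite('pics/d0.png',cv2.resize(b,(800,600),interpolation=cv2.INTER_CUBIC))
E
```

```text
scene {'camera_matrix': array([[391.68421017,   0.        , 254.13528436],
       [  0.        , 391.68421017, 193.19464529],
       [  0.        ,   0.        ,   1.        ]]), 'extrinsics': array([[-0.75859307,  0.65139391, -0.01491736,  0.46732367],
       [ 0.38620363,  0.43108562, -0.81548264, -0.10152242],
       [-0.52476977, -0.62438062, -0.57858926,  1.55395327],
       [ 0.        ,  0.        ,  0.        ,  1.        ]])}
side {'camera_matrix': array([[437.20449489,   0.        , 249.52168662],
       [  0.        , 437.20449489, 186.61256429],
       [  0.        ,   0.        ,   1.        ]]), 'extrinsics': array([[ 0.94834861, -0.31647799, -0.0218309 , -0.54777518],
       [-0.21481327, -0.59001603, -0.77829066,  0.19718721],
       [ 0.23343128,  0.74278043, -0.62752455,  1.33190463],
       [ 0.        ,  0.        ,  0.        ,  1.        ]])}
{'camera_matrix': array([[288.61758958,   0.        , 251.07877027],
       [  0.        , 288.61758958, 193.78099484],
       [  0.        ,   0.        ,   1.        ]]), 'tool_from_camera': array([[ 1.02738064e-03, -9.64
[... 330 characters left out ...]
nt_pos': array([-1.23802461e+00,  5.33205336e-02,  1.61416519e+00, -2.63542106e-05,
        1.47601681e+00, -1.18977349e-01]), 'joint_vel': array([ 0.00039155, -0.00052452, -0.00107652, -0.00130728,  0.00017686,
       -0.00026861]), 'joint_efforts': array([ 7.19594791e-04, -3.94909930e+01, -3.71361959e+01, -8.99270435e-05,
        3.95462950e-03,  4.00642335e-06]), 'tool_pos': array([ 0.27266752, -0.56178828,  0.24886244]), 'tool_rot': array([-9.48089484e-04,  9.74597894e-01,  2.23959891e-01, -1.14927971e-04]), 'contact_force': array([ 0.27420511,  0.55383607, -0.80194595]), 'ft_torque': array([ 0.03705521,  0.04066172, -0.04101335]), 'grasp_force': 0.0, 'gripper_width': 1.0007466481919645}
```

View pics/s0.png

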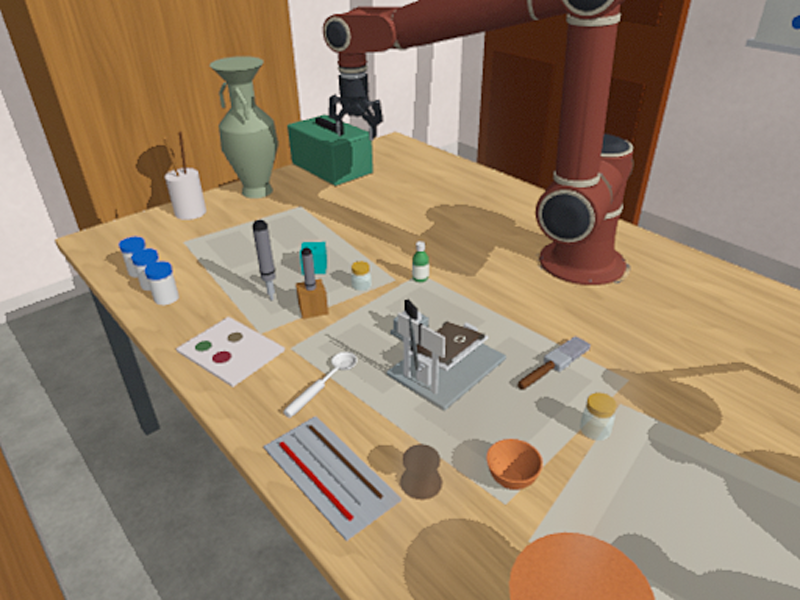

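View pics/d0.png

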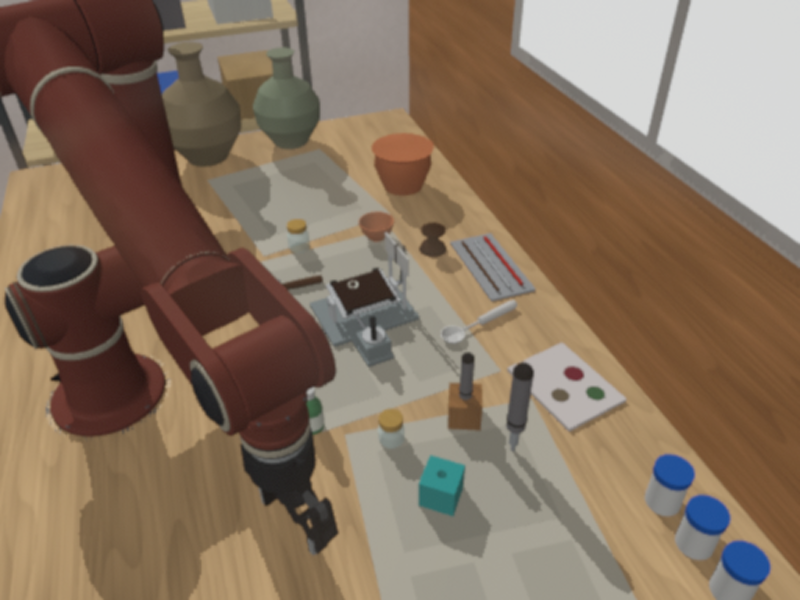

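The scene shows the stand at (445,350), the probe in its wooden holder at (310,280) and a bigger look-alike probe at (263,250). In the side view they are at (365,300), (466,390) and (520,400). Next: rough triangulation and enlarged crops.

```bash
cat >> h.py <<'E'
def P(n):
    p=manip.camera_params(n); return p['camera_matrix']@p['extrinsics'][:3]
def tri(a,b):
    X=cv2.triangulatePoints(P('scene'),P('side'),np.array(a,float).reshape(2,1),np.array(b,float).reshape(2,1)); return (X[:3]/X[3]).ravel()
def onz(n,uv,z):
    p=manip.camera_params(n);K=p['camera_matrix'];E=p['extrinsics'];R=E[:3,:3];c=-R.T@E[:3,3]
    d=R.T@np.linalg.solve(K,[uv[0],uv[1],1.]); return c+d*(z-c[2])/d[2]
E
python3 - <<'E'
from h import *
k=.64
for n,a,b in (("probetop",(308,252),(467,358)),("spot",(459,339),(352,285)),("needle",(411,303),(390,240)),("bigtop",(261,226),(522,372))):
    print(n,tri((a[0]*k,a[1]*k),(b[0]*k,b[1]*k)).round(4))
print(onz('side',(373*k,322*k),.08))
a=cv2.imread('pics/scene0.png');b=cv2.imread('pics/side0.png')
A=cv2.resize(a[140:290,180:340],(800,750),interpolation=cv2.INTER_CUBIC)[:600]
B=cv2.resize(b[140:290,190:350],(800,750),interpolation=cv2.INTER_CUBIC)
cv2.imwrite('pics/c1.png',A);cv2.imwrite('pics/c2.png',B[:600])
E
```

```text
probetop [ 0.6237 -0.2851  0.1514]
spot [0.5188 0.0743 0.0718]
needle [0.6041 0.0427 0.1858]
bigtop [ 0.6741 -0.383   0.1939]
[ 0.52276262 -0.06399792  0.08      ]
```

View pics/c2.png

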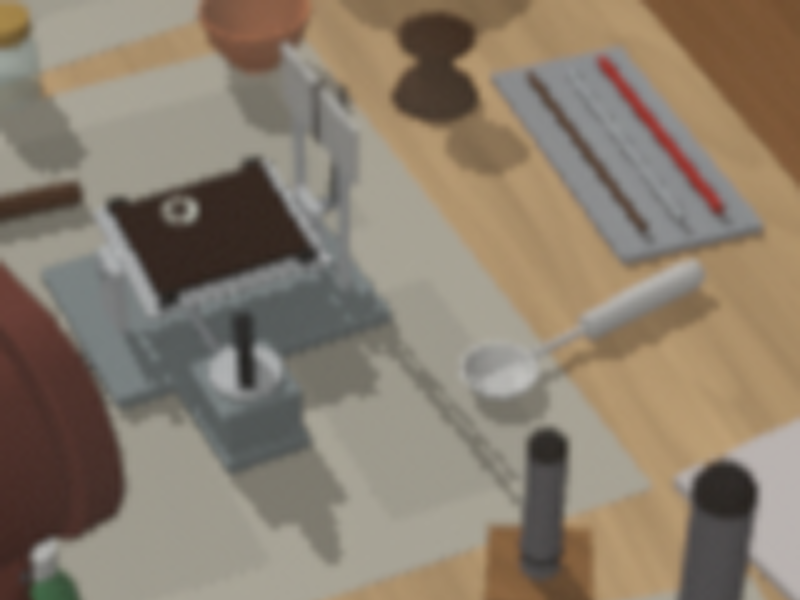

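The crop shows the stand's base corners at (42,268), (120,402) and (388,318), the knob bar at (243,350) on its disc, the ring at (180,210), and the needle leaning away from the plate's mark.

```bash
cat >> h.py <<'E'
def cs(u,v): return (u/5+190,v/5+140)
E
python3 - <<'E'
from h import *
c=[onz('side',cs(*p),.012) for p in ((42,268),(120,402),(388,318))]
print(np.array(c).round(4))
l=c[2]-c[1];m=c[1]-c[0];print(np.linalg.norm(l),np.arctan2(l[1],l[0]),np.linalg.norm(m),np.arctan2(m[1],m[0])+np.pi/2)
yaw=np.arctan2(l[1],l[0]);R=np.array([[np.cos(yaw),-np.sin(yaw)],[np.sin(yaw),np.cos(yaw)]])
o=(c[0]+c[2])[:2]/2;print('stand',o,'knob',o+R@[-.03,-.125],'mark',o+R@[.0905,0],'spot level',o+R@[-.015,.02])
# knob bar in side crop: top ends / disc centre
print('disc',onz('side',cs(243,370),.052))
print('holder top?',onz('side',cs(541,572),.06))
s=manip.state();print(s['tool_pos'])
E
```

```text
[[ 0.4313  0.1203  0.012 ]
 [ 0.4477 -0.0289  0.012 ]
 [ 0.6383 -0.0105  0.012 ]]
0.19151078374318273 0.09635491582727065 0.1501568623542563 0.10903305510238148
stand [0.53479543 0.05490169] knob [ 0.51696032 -0.07240467] mark [0.62487564 0.06360833] spot level [0.51794089 0.07336583]
disc [ 0.51971374 -0.06898831  0.052     ]
holder top? [ 0.62453382 -0.29345992  0.06      ]
[ 0.27272105 -0.56185185  0.24903737]
```

View pics/c1.png

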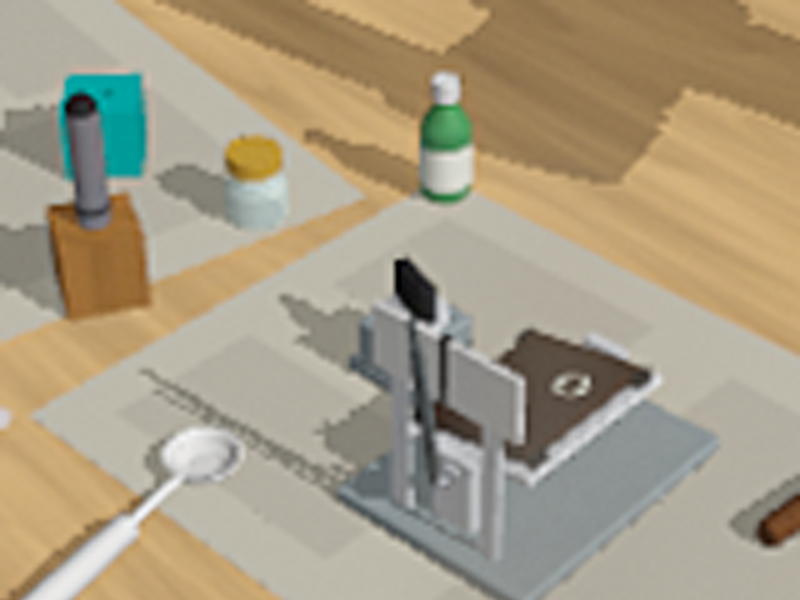

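```bash
cat >> h.py <<'E'
def pose():
    s=manip.state(); w,x,y,z=s['tool_rot']
    from scipy.spatial.transform import Rotation as Ro
    R=Ro.from_quat([x,y,z,w]).as_matrix(); return s,np.array(s['tool_pos']),R
def go(x,y,z,h=None):
    s,p,R=pose(); d=R.T@(np.array([x,y,z])-p)/.5; h0=np.arctan2(R[1,0],R[0,0])
    print('t',s['time'],'p',p.round(4),'h',h0.round(4),'tilt',R[2].round(4),'d',d.round(4),'yaw',None if h is None else round((h0-h)/1.5,4))
def wpix(P3,R=None,p=None):
    if R is None: _,p,R=pose()
    c=manip.camera_params('wrist');T=c['tool_from_camera'];t=R.T@(np.array(P3)-p); q=T[:3,:3].T@(t-T[:3,3]); q=c['camera_matrix']@q; return q[:2]/q[2]
def wonz(uv,z,R=None,p=None):
    if R is None: _,p,R=pose()
    c=manip.camera_params('wrist');T=c['tool_from_camera'];d=R@T[:3,:3]@np.linalg.solve(c['camera_matrix'],[uv[0],uv[1],1.]);o=p+R@T[:3,3]
    return o+d*(z-o[2])/d[2]
E
python3 -c "
from h import *
go(.519,-.07,.25,1.2)"
```

```text
t 0.15 p [ 0.2727 -0.5619  0.249 ] h 0.4518 tilt [ 2.0e-04 -1.6e-03 -1.0e+00] d [ 8.726e-01 -6.699e-01 -7.000e-04] yaw -0.4988
```

send_rows(increments=[{"dx":0.87,"dy":-0.67,"yaw":-0.5,"claw":-1},{"dx":0.87,"dy":-0.67,"yaw":-0.5,"claw":-1},{"dx":0.87,"dy":-0.67,"yaw":-0.5,"claw":-1},{"dx":0.87,"dy":-0.67,"yaw":-0.5,"claw":-1},{"dx":0.87,"dy":-0.67,"yaw":-0.5,"claw":-1},{"dx":0.87,"dy":-0.67,"yaw":-0.5,"claw":-1},{"dx":0.87,"dy":-0.67,"yaw":-0.5,"claw":-1},{"dx":0.87,"dy":-0.67,"yaw":-0.5,"claw":-1},{"dx":0.87,"dy":-0.67,"yaw":-0.5,"claw":-1},{"dx":0.87,"dy":-0.67,"yaw":-0.5,"claw":-1},{"dx":0.87,"dy":-0.67,"yaw":-0.5,"claw":-1},{"dx":0.87,"dy":-0.67,"yaw":-0.5,"claw":-1}])

```text
invalid input
```

```bash
python3 - <<'E'
from h import *
go(.519,-.07,.25,1.2)
s,im=snap('wrist','w1.png')
cv2.imwrite('pics/w1b.png',cv2.resize(im[:,:,::-1],(800,600),interpolation=cv2.INTER_CUBIC))
E
```

```text
t 0.15 p [ 0.2727 -0.5619  0.249 ] h 0.4518 tilt [ 2.0e-04 -1.6e-03 -1.0e+00] d [ 8.726e-01 -6.699e-01 -7.000e-04] yaw -0.4988
```

View pics/w1b.png

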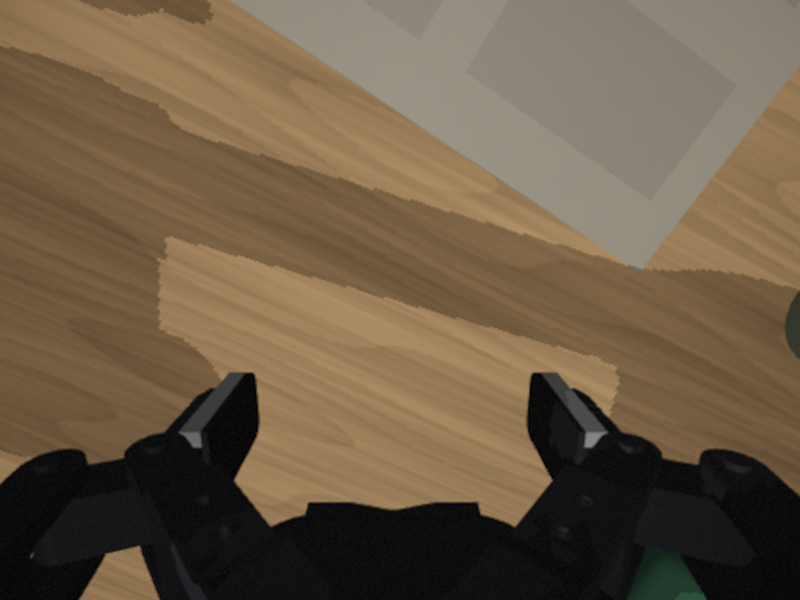

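The move was refused, so the picture shows only empty table between the fingers. I'll give every key in each row.

send_rows(increments=[{"dx":0.87,"dy":-0.67,"dz":0,"yaw":-0.5,"claw":-1},{"dx":0.87,"dy":-0.67,"dz":0,"yaw":-0.5,"claw":-1},{"dx":0.87,"dy":-0.67,"dz":0,"yaw":-0.5,"claw":-1},{"dx":0.87,"dy":-0.67,"dz":0,"yaw":-0.5,"claw":-1},{"dx":0.87,"dy":-0.67,"dz":0,"yaw":-0.5,"claw":-1},{"dx":0.87,"dy":-0.67,"dz":0,"yaw":-0.5,"claw":-1},{"dx":0.87,"dy":-0.67,"dz":0,"yaw":-0.5,"claw":-1},{"dx":0.87,"dy":-0.67,"dz":0,"yaw":-0.5,"claw":-1},{"dx":0.87,"dy":-0.67,"dz":0,"yaw":-0.5,"claw":-1},{"dx":0.87,"dy":-0.67,"dz":0,"yaw":-0.5,"claw":-1},{"dx":0.87,"dy":-0.67,"dz":0,"yaw":-0.5,"claw":-1}])

```text
time: 1.58
tool_pos: [0.5178, -0.0711, 0.2497]
tool_rot: [-0.0, 0.825, 0.566, -0.0]
contact_force: [0.1, 0.4, -0.6]
gripper_width: 1.002
grasp_force: 0.0
```

```bash
python3 - <<'E'
from h import *
go(.519,-.07,.25,1.2)
s,im=snap('wrist','w2.png')
cv2.imwrite('pics/w2b.png',cv2.resize(im[:,:,::-1],(800,600),interpolation=cv2.INTER_CUBIC))
E
```

```text
t 1.575 p [ 0.5178 -0.0711  0.2497] h 1.2022 tilt [-5.e-04 -5.e-04 -1.e+00] d [ 0.0029  0.0016 -0.0005] yaw 0.0015
```

View pics/w2b.png

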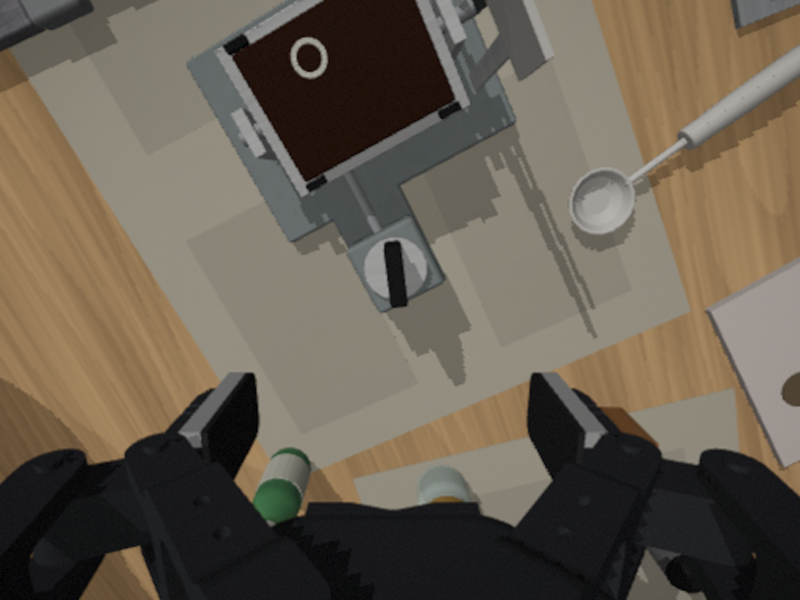

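The wrist view shows the knob bar from (393,244) to (398,303) on its disc at (396,269), base corners at (188,65), (293,241) and (515,122), the gearbox top around (396,262), and the ring at (309,58).

```bash
python3 - <<'E'
from h import *
k=.64
_,p,R=pose()
W=lambda u,v,z: wonz((u*k,v*k),z,R,p)
c=[W(188,65,.012),W(293,241,.012),W(515,122,.012)];print(np.array(c).round(4))
l=c[2]-c[1];m=c[1]-c[0];print(np.linalg.norm(l),np.arctan2(l[1],l[0]),np.linalg.norm(m),np.arctan2(m[1],m[0])+np.pi/2)
yaw=.5*(np.arctan2(l[1],l[0])+np.arctan2(m[1],m[0])+np.pi/2);Q=np.array([[np.cos(yaw),-np.sin(yaw)],[np.sin(yaw),np.cos(yaw)]])
o=(c[0]+c[2])[:2]/2;print('stand',o,yaw,'knob',o+Q@[-.03,-.125],'mark',o+Q@[.0905,0],'spot',o+Q@[-.015,.02])
print('disc',W(396,269,.052))
a,b=W(393,243,.082),W(398,300,.082);print('bar',a,b,np.linalg.norm(a-b),(a+b)/2,np.arctan2(*(a-b)[:2][::-1]))
print('gearbox corners z46',[W(*q,.046).round(4) for q in ((347,247),(413,216),(445,279),(381,311))])
E
python3 - <<'E'
import cv2
im=cv2.imread('pics/w2.png');c=im[130:210,210:300];cv2.imwrite('pics/w2c.png',cv2.resize(c,None,fx=7,fy=7,interpolation=cv2.INTER_CUBIC))
E
```

```text
[[ 0.4334  0.1192  0.012 ]
 [ 0.4515 -0.0248  0.012 ]
 [ 0.6437 -0.0035  0.012 ]]
0.19335448853312562 0.11040224641575613 0.1452059846723254 0.12545076236024144
stand [0.53853223 0.0578614 ] 0.11792650438799879 knob [ 0.52344726 -0.06980004] mark [0.62840369 0.06850903] spot [0.52128335 0.0759577 ]
disc [ 0.52287929 -0.06847817  0.052     ]
bar [ 0.52907014 -0.04626011  0.082     ] [ 0.51844119 -0.08310357  0.082     ] 0.03834599309955013 [ 0.52375566 -0.06468184  0.082     ] 1.2899329265200694
gearbox corners z46 [array([ 0.495 , -0.0415,  0.046 ]), array([ 0.5477, -0.038 ,  0.046 ]), array([ 0.5538, -0.0898,  0.046 ]), array([ 0.5003, -0.0957,  0.046 ])]
```

View pics/w2c.png

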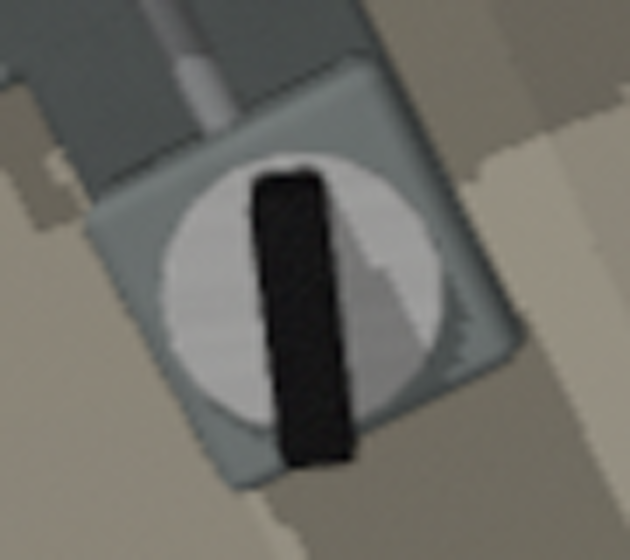

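The crop shows the disc centred at (302,293) and the bar's axis from (288,175) to (318,462). The top of the bar in the picture is partly its end face.

```bash
python3 - <<'E'
from h import *
_,p,R=pose()
C=lambda u,v,z: wonz((u/7+210,v/7+130),z,R,p)
b=C(318,462,.082); print('disc',C(302,293,.052))
# bar side edges (left & right top-face edges) heading
for q in (((256,215),(282,455)),((327,215),(352,455))):
    a,e=C(*q[0],.082),C(*q[1],.082);h=np.arctan2(*(a-e)[:2][::-1]);print(h)
h=1.29
print('center',b+.021*np.array([np.cos(h),np.sin(h),0]))
go(.523,-.068,.074,1.29)
E
```

```text
disc [ 0.52269029 -0.06803154  0.052     ]
1.3053468354086402
1.3104338266194617
center [ 0.52340089 -0.06725695  0.082     ]
t 1.625 p [ 0.5176 -0.0716  0.2498] h 1.2011 tilt [-4.e-04 -3.e-04 -1.e+00] d [0.0107 0.0075 0.3516] yaw -0.0593
```

send_rows(increments=[{"dx":0.011,"dy":0.0075,"dz":0.1,"yaw":-0.07,"claw":-1},{"dx":0.011,"dy":0.0075,"dz":0.22,"yaw":-0.07,"claw":-1},{"dx":0.011,"dy":0.0075,"dz":0.32,"yaw":-0.07,"claw":-0.5},{"dx":0.011,"dy":0.0075,"dz":0.35,"yaw":-0.07,"claw":0},{"dx":0.011,"dy":0.0075,"dz":0.35,"yaw":-0.07,"claw":0.3},{"dx":0.011,"dy":0.0075,"dz":0.35,"yaw":-0.07,"claw":1},{"dx":0.011,"dy":0.0075,"dz":0.35,"yaw":-0.07,"claw":1},{"dx":0.011,"dy":0.0075,"dz":0.35,"yaw":-0.07,"claw":1},{"dx":0.011,"dy":0.0075,"dz":0.35,"yaw":-0.07,"claw":1}])

```text
time: 2.75
tool_pos: [0.5215, -0.067, 0.0773]
tool_rot: [-0.002, 0.794, 0.608, -0.002]
contact_force: [-13.6, 1.8, 9.5]
gripper_width: 0.123
grasp_force: 60.0
```

send_rows(increments=[{"dx":-0.001,"dy":-0.003,"dz":-0.006,"yaw":0,"claw":1},{"dx":-0.001,"dy":-0.003,"dz":-0.006,"yaw":0.1,"claw":1},{"dx":-0.001,"dy":-0.003,"dz":-0.006,"yaw":0.2,"claw":1},{"dx":-0.001,"dy":-0.003,"dz":-0.006,"yaw":0.3,"claw":1},{"dx":-0.001,"dy":-0.003,"dz":-0.006,"yaw":0.4,"claw":1},{"dx":-0.001,"dy":-0.003,"dz":-0.006,"yaw":0.5,"claw":1},{"dx":-0.001,"dy":-0.003,"dz":-0.006,"yaw":0.6,"claw":1},{"dx":-0.001,"dy":-0.003,"dz":-0.006,"yaw":0.7,"claw":1},{"dx":-0.001,"dy":-0.003,"dz":-0.006,"yaw":0.74,"claw":1},{"dx":-0.001,"dy":-0.003,"dz":-0.006,"yaw":0.74,"claw":1}])

```text
time: 4.0
tool_pos: [0.5217, -0.0675, 0.0775]
tool_rot: [0.0, 0.995, 0.099, 0.0]
contact_force: [2.6, -2.2, -14.6]
gripper_width: 0.127
grasp_force: 59.9
```

```bash
python3 - <<'E'
from h import *
go(.523,-.068,.074,.117)
s,im=snap('scene','s3.png')
_,i2=snap('side','d3.png')
E=cv2.resize(im[190:270,245:305,::-1],(450,600),interpolation=cv2.INTER_CUBIC)
F=cv2.resize(i2[140:220,220:266,::-1],(345,600),interpolation=cv2.INTER_CUBIC)
cv2.imwrite('pics/n3.png',np.hstack([E,F]))
print(s['contact_force'],s['ft_torque'])
E
```

```text
t 4.0 p [ 0.5217 -0.0675  0.0775] h 0.1973 tilt [ 3.e-04  7.e-04 -1.e+00] d [0.0025 0.0014 0.007 ] yaw 0.0536
[  2.57469438  -2.1505299  -14.59471175] [-0.38737034 -0.47676899 -0.05805473]
```

View pics/n3.png

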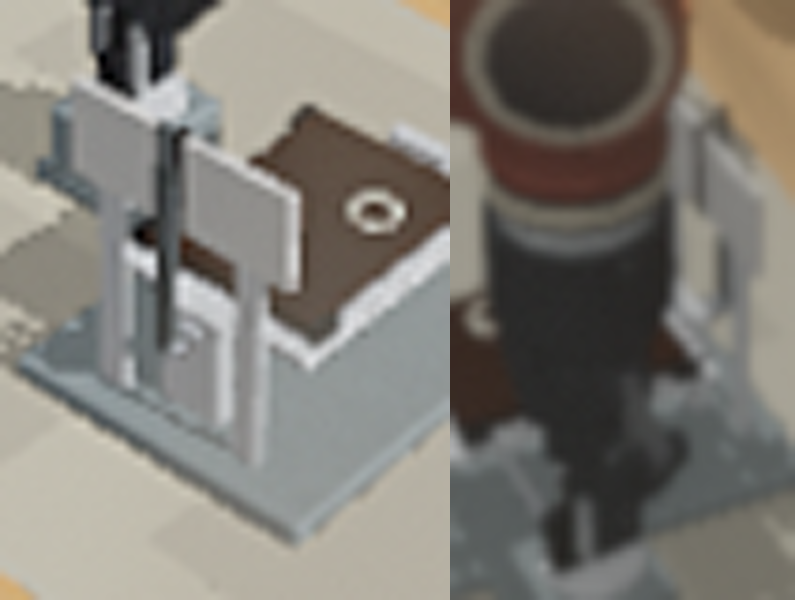

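The crop shows the needle at about (168,160), almost on the plate's mark and slightly to its left. I'll look closer.

```bash
python3 - <<'E'
from h import *
ims=[manip.grab_frame('scene').astype(float) for _ in range(4)]
im=np.mean(ims,0)
g=im.mean(2)
for r in range(202,240,3): print(r,g[r,256:282].round().astype(int))
c=np.clip(im[200:245,252:290,::-1],0,255).astype(np.uint8)
cv2.imwrite('pics/n4.png',cv2.resize(c,None,fx=13,fy=13,interpolation=cv2.INTER_NEAREST))
E
```

```text
202 [140 172 195 176 139  94  58 146 199 207 210 207 209 202 161 152 162 173
 173 176 176 176 175 175 175 175]
205 [140 140 140 139 136 133 146 183 207 205 195 206 193 166 164 172 164 152
 165 178 176 176 175 175 175 176]
208 [141 140 140 140 140 140 139 141 144 128  75  72  32 102 172 174 120  96
 141 180 176 176 177 180 179 155]
211 [141 140 140 140 140 140 140 141 143 124  75  76  44 104 148 140 135 149
 184 203 201 179  90  46  59  68]
214 [105 122 139 141 141 140 140 142 139 108  50  70  77 104 148 142 141 142
 142 141 140 136 143 169 201 198]
217 [105  94 122 136 132 146 153 132 141 112  51  76  88 104 148 142 141 142
 142 142 142 142 142 142 142 141]
220 [142 141 138 134 135 130  89  30  30  46  63  80  95 110 146 146 143 142
 142 142 142 142 143 143 143 142]
223 [135 138 139 134 128 174 212 177 150 128  52  81  93  47  53  54  69 110
 140 144 145 144 143 143 143 142]
226 [132 132 135 135 131 152 160 106 162 181  47  71 135 168 132  68  52  56
  64  70 110 143 139 142 144 145]
229 [134 132 133 138 133 150 155 103 113 100  54  70 165 215 204 201 204 211
 196 133 117 140 137 146 137  68]
232 [105 109 125 139 133 150 155 104 113 101  59  76 118 148 147 153 184 200
 203 197 170 132 132 167 191 129]
235 [109 110 125 139 136 131 116 109 114 101  59  88 141 148 128 142 133 142
 182 193 141 135 140 169 190 191]
238 [106 109 126 139 133 166 181 104 110 112 122 140 140 140 138 138 136 148
 188 195 150 135 142 172 180 146]
```

View pics/n4.png

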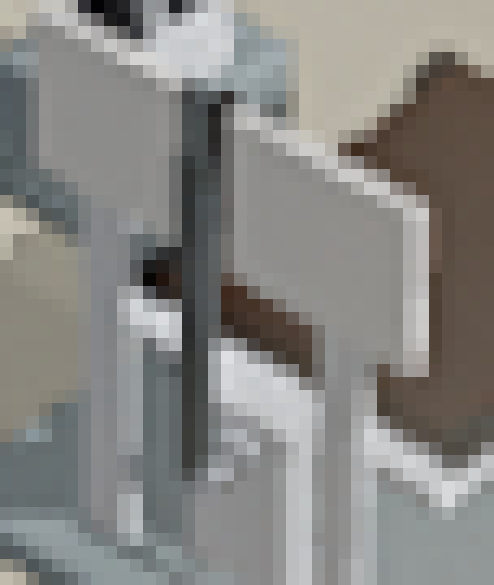

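send_rows(increments=[{"dx":0,"dy":0,"dz":0.003,"yaw":0.03,"claw":1},{"dx":0,"dy":0,"dz":0.003,"yaw":0.053,"claw":1},{"dx":0,"dy":0,"dz":0.003,"yaw":0.053,"claw":1},{"dx":0,"dy":0,"dz":0.003,"yaw":0.053,"claw":1},{"dx":0,"dy":0,"dz":0.003,"yaw":0.053,"claw":-0.2},{"dx":0,"dy":0,"dz":0.003,"yaw":0.053,"claw":-0.2},{"dx":0,"dy":0,"dz":0,"yaw":0.053,"claw":-0.2},{"dx":0,"dy":0,"dz":-0.1,"yaw":0.053,"claw":-0.2},{"dx":0,"dy":0,"dz":-0.22,"yaw":0.053,"claw":-1},{"dx":0,"dy":0,"dz":-0.34,"yaw":0.053,"claw":-1},{"dx":0,"dy":0,"dz":-0.35,"yaw":0.053,"claw":-1}])

```text
time: 5.68
tool_pos: [0.525, -0.0679, 0.2606]
tool_rot: [0.002, 0.998, 0.059, 0.006]
contact_force: [0.1, 0.6, -0.2]
gripper_width: 1.001
grasp_force: 0.0
```

```bash
python3 -c "
from h import *
go(.613,.066,.25,.117)"
```

```text
t 5.675 p [ 0.525  -0.0679  0.2606] h 0.1176 tilt [ 0.0122  0.0046 -0.9999] d [ 0.206  -0.2454  0.0227] yaw 0.0004
```

send_rows(increments=[{"dx":0.1,"dy":-0.12,"dz":0,"yaw":0,"claw":-1},{"dx":0.2,"dy":-0.24,"dz":0,"yaw":0,"claw":-1},{"dx":0.2,"dy":-0.245,"dz":0,"yaw":0,"claw":-1},{"dx":0.2,"dy":-0.245,"dz":0,"yaw":0,"claw":-1},{"dx":0.2,"dy":-0.245,"dz":0,"yaw":0,"claw":-1}])

```text
time: 6.3
tool_pos: [0.6064, 0.0657, 0.2523]
tool_rot: [0.0, 0.998, 0.059, -0.001]
contact_force: [-0.5, 0.4, -0.2]
gripper_width: 0.998
grasp_force: 0.0
```

```bash
python3 - <<'E'
from h import *
go(.613,.066,.25,.117)
s,im=snap('wrist','w5.png')
cv2.imwrite('pics/w5b.png',cv2.resize(im[:,:,::-1],(800,600),interpolation=cv2.INTER_CUBIC))
E
```

```text
t 6.3 p [0.6064 0.0657 0.2523] h 0.1173 tilt [-1.2e-03  2.0e-04 -1.0e+00] d [0.0132 0.001  0.0046] yaw 0.0002
```

View pics/w5b.png

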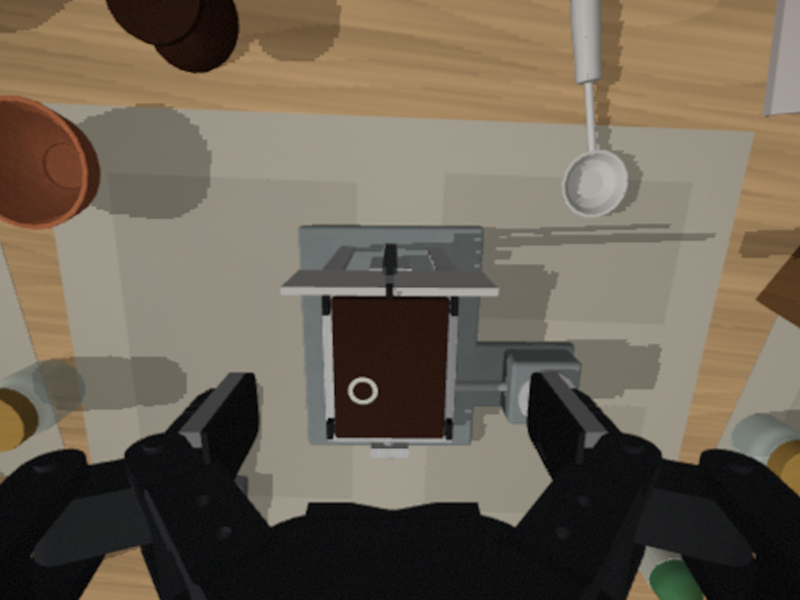

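The view shows the stand square in the picture: the needle top at (391,262) is centred on the mark at (389,290), and the plate runs from x 281 to 498 (middle 389.5), so the tile is level. The ring is at (362,391). I have now used all my pictures, so the rest is image code.

```bash
python3 - <<'E'
from h import *
k=.64
_,p,R=pose(); im=cv2.imread('pics/w5.png');g=im.mean(2)
for r in (160,164,168,172,184,186): print(r,g[r,242:258].round().astype(int))
W=lambda u,v,z: wonz((u*k,v*k),z,R,p)
c=[W(300,227,.012),W(482,227,.012),W(472,444,.012),W(308,444,.012)];print(np.array(c).round(4),np.mean(c,0))
# ring centroid
m=((g>150)).astype(np.uint8);m[:, :200]=0;m[:,260:]=0;m[:230]=0;m[:230]=0;m[275:]=0
n,l,st,ce=cv2.connectedComponentsWithStats(m);print([(st[i].tolist(),ce[i].round(2)) for i in range(1,n) if st[i][4]>20])
print('ring',W(362,391,.07))
a=lambda u,v:(u/5+180,v/5+140)
print('top',onz('scene',a(80,102),.16),onz('side',cs(547,443),.16),tri(a(80,102),cs(547,443)))
print('base',onz('scene',a(93,220),.06),onz('side',cs(541,572),.06),tri(a(93,220),cs(541,572)))
E
```

```text
160 [ 83  84  97  97  47  28  30  31  28  29  28  47  92 115 115 115]
164 [92 90 87 67 27 27 29 28 29 28 28 41 73 91 91 86]
168 [79 79 67 37 28 29 28 31 26 31 30 36 61 79 79 78]
172 [139 137 114  64  55  37  29  28  28  32  44  62 108 136 138 138]
184 [154 154 155 154 130  49  22  23  23  90 123 137 155 155 155 155]
186 [170 170 170 170 142  52  20  25  25  99 149 155 144 144 143 156]
[[ 0.6286  0.1426  0.012 ]
 [ 0.6457 -0.0022  0.012 ]
 [ 0.45   -0.0266  0.012 ]
 [ 0.4323  0.1228  0.012 ]] [0.53913331 0.05913874 0.012     ]
[([208, 230, 6, 38, 166], array([210.1 , 248.04])), ([224, 242, 17, 16, 91], array([231.93, 249.6 ]))]
ring [0.52021426 0.07804222 0.07      ]
top [ 0.62890753 -0.27879918  0.16      ] [ 0.62319007 -0.29250474  0.16      ] [ 0.62502573 -0.2871705   0.15461525]
base [ 0.62538359 -0.2858441   0.06      ] [ 0.62453382 -0.29345992  0.06      ] [ 0.62460235 -0.29038674  0.05704184]
```

send_rows(increments=[{"dx":-0.048,"dy":0.12,"dz":-0.095,"yaw":0,"claw":-1},{"dx":-0.048,"dy":0.24,"dz":-0.095,"yaw":0,"claw":-1},{"dx":-0.048,"dy":0.36,"dz":-0.095,"yaw":0,"claw":-1},{"dx":-0.048,"dy":0.48,"dz":-0.095,"yaw":0,"claw":-1},{"dx":-0.048,"dy":0.6,"dz":-0.095,"yaw":0,"claw":-1},{"dx":-0.048,"dy":0.7,"dz":-0.095,"yaw":0,"claw":-1},{"dx":-0.048,"dy":0.71,"dz":-0.095,"yaw":0,"claw":-1},{"dx":-0.048,"dy":0.71,"dz":-0.095,"yaw":0,"claw":-1},{"dx":-0.048,"dy":0.71,"dz":-0.095,"yaw":0,"claw":-1}])

```text
time: 7.48
tool_pos: [0.6244, -0.2882, 0.3008]
tool_rot: [-0.0, 0.998, 0.059, 0.0]
contact_force: [-0.1, -0.5, -0.1]
gripper_width: 0.998
grasp_force: 0.0
```

```bash
python3 - <<'E'
from h import *
go(.624,-.29,.112,.117)
s,im=snap('wrist','w6.png'); _,p,R=pose()
for z in (.06,.16): print(z,wpix((.624,-.29,z),R,p))
u,v=wpix((.624,-.29,.16),R,p); u0,v0=int(u)-50,int(v)-50
g=im.mean(2);sub=im[v0:v0+100,u0:u0+100].astype(int)
m=((g<45)).astype(np.uint8); n,l,st,ce=cv2.connectedComponentsWithStats(m)
for i in range(1,n):
    if st[i][4]>40: print('dark',st[i].tolist(),ce[i].round(1),wonz(ce[i],.16,R,p).round(4))
hsv=cv2.cvtColor(im,cv2.COLOR_RGB2HSV)
print('rgb grid around',u,v)
for r in range(v0,v0+100,6): print(r,' '.join('%02x%02x%02x'%tuple(im[r,c]) for c in range(u0,u0+100,6)))
E
```

```text
t 7.475 p [ 0.6244 -0.2882  0.3008] h 0.1183 tilt [ 3.e-04 -2.e-04 -1.e+00] d [-0.0012  0.0037  0.3776] yaw 0.0008
0.06 [252.74858971 170.53836156]
0.16 [253.32592382 190.11599701]
dark [323, 124, 20, 27, 64] [328.4 133.1] [ 0.6847 -0.3506  0.16  ]
dark [52, 126, 14, 67, 151] [ 58.2 159.1] [ 0.6318 -0.1079  0.16  ]
dark [357, 127, 46, 44, 1537] [379.5 148.7] [ 0.6765 -0.3996  0.16  ]
dark [244, 134, 36, 23, 71] [260.9 144.8] [ 0.6671 -0.2917  0.16  ]
dark [240, 160, 23, 37, 627] [251.8 179.7] [ 0.6339 -0.2874  0.16  ]
dark [0, 162, 27, 84, 1181] [  7.7 211.6] [ 0.5743 -0.0566  0.16  ]
dark [104, 199, 13, 37, 279] [110.7 216.2] [ 0.5814 -0.1555  0.16  ]
dark [65, 210, 24, 42, 669] [ 76.3 227.5] [ 0.5656 -0.1219  0.16  ]
dark [0, 239, 512, 145, 41616] [254.9 334.4] [ 0.4618 -0.3115  0.16  ]
rgb grid around 253.32592382376598 190.11599701453486
140 927552 927552 927552 937654 947855 967a56 8b6d4a 76522f 432d19 686256 736e62 736e62 726d62 726d62 6a665c 69645b 6a655b
146 937653 917452 927653 937854 957955 967a56 75502e 6b4a2a 6c492a 6e4b2a 302010 736e63 736e63 6d695e 69655b 69655b 69655a

[... 1144 characters left out ...]
9 968975 969183 969183 979183 969183 979183 8d877a 8c867a 8d877b 8d877a 8c8679 8b8679
212 967855 957955 967b57 987b57 977a55 969183 979183 979183 979183 969184 979283 8d887a 8d877a 8d877a 8d877a 8d887a 8d877a
218 9d7f5b 9f825c 9e815b 9e815b 9d805a 969184 969183 979183 969183 969183 918c7f 8e887b 8d887a 8d8779 8d877a 8e887b 8d877a
224 9d805b 9d805a 9f825c 9d805b 9d7f5a 969083 969184 979284 969182 969183 8d887c 8d887b 8c877a 8c8779 8d887a 8c877a 8c8679
230 9e805b 9b7e5a 9c7e59 9d805b 9c8567 979284 979284 969183 979184 969182 8d877a 8d877b 8d877a 8d877a 8d877a 8c8679 8e887b
236 a48761 9e805b 997c58 977b57 979182 979284 848276 77746a 716d61 716d62 6a655b 69655a 706c61 696459 69645a 69645a 8c867a
```

```bash
python3 - <<'E'
from h import *
im=cv2.cvtColor(cv2.imread('pics/w6.png'),cv2.COLOR_BGR2RGB).astype(int); _,p,R=pose()
m=((im.max(2)-im.min(2))<14)&(im.max(2)<85)
for r in range(152,200,2):
    c=np.where(m[r,225:275])[0]+225; print(r,(c.min(),c.max(),len(c)) if len(c) else None, '%02x%02x%02x'%tuple(im[r,250]))
for uv,z in (((251,185.5),.16),((251.5,170),.06)): print(wonz(uv,z,R,p).round(4))
E
```

```text
152 None 75502f
154 None 734e2d
156 None 74502e
158 None 75502d
160 (np.int64(250), np.int64(253), 4) 231d18
162 (np.int64(245), np.int64(257), 13) 2c2b2c
164 (np.int64(244), np.int64(258), 15) 2c2a2a
166 (np.int64(243), np.int64(259), 17) 29282a
168 (np.int64(242), np.int64(260), 19) 292828
170 (np.int64(242), np.int64(260), 19) 282628
172 (np.int64(242), np.int64(260), 19) 282627
174 (np.int64(241), np.int64(260), 20) 08090a
176 (np.int64(241), np.int64(261), 21) 0c0e0c
178 (np.int64(241), np.int64(261), 21) 0d0b0b
180 (np.int64(240), np.int64(261), 22) 151216
182 (np.int64(240), np.int64(261), 22) 161419
184 (np.int64(240), np.int64(262), 23) 161617
186 (np.int64(240), np.int64(262), 23) 171618
188 (np.int64(240), np.int64(262), 23) 151615
190 (np.int64(241), np.int64(261), 21) 141415
192 (np.int64(242), np.int64(259), 18) 161315
194 (np.int64(244), np.int64(257), 14) 161617
196 (np.int64(247), np.int64(253), 7) 0a0b0d
198 None 979183
[ 0.6282 -0.2873  0.16  ]
[ 0.6245 -0.2883  0.06  ]
```

send_rows(increments=[{"dx":0.004,"dy":0,"dz":0.1,"yaw":0,"claw":-1},{"dx":0.004,"dy":0,"dz":0.2,"yaw":0,"claw":-1},{"dx":0.004,"dy":0,"dz":0.3,"yaw":0,"claw":-1},{"dx":0.004,"dy":0,"dz":0.36,"yaw":0,"claw":-0.6},{"dx":0.004,"dy":0,"dz":0.376,"yaw":0,"claw":-0.2},{"dx":0.004,"dy":0,"dz":0.376,"yaw":0,"claw":0.2},{"dx":0.004,"dy":0,"dz":0.376,"yaw":0,"claw":1},{"dx":0.004,"dy":0,"dz":0.376,"yaw":0,"claw":1},{"dx":0.004,"dy":0,"dz":0.376,"yaw":0,"claw":1},{"dx":0.004,"dy":0,"dz":0.376,"yaw":0,"claw":1}])

```text
time: 8.78
tool_pos: [0.6277, -0.2893, 0.1148]
tool_rot: [0.001, 0.998, 0.059, 0.001]
contact_force: [0.4, 2.4, 5.6]
gripper_width: 0.267
grasp_force: 59.0
```

```bash
python3 - <<'E'
from h import *
s,p,R=pose();go(.626,-.288,.112,.117);print(s['contact_force'],s['ft_torque'],s['gripper_width']*85)
E
```

```text
t 8.775 p [ 0.6277 -0.2893  0.1148] h 0.1173 tilt [ 0.0029  0.0013 -1.    ] d [-0.0031 -0.003   0.0056] yaw 0.0002
[0.35430275 2.43193486 5.56210554] [0.46810757 0.01811878 0.01420638] 22.695625104869904
```

send_rows(increments=[{"dx":0,"dy":0,"dz":-0.05,"yaw":0,"claw":1},{"dx":0,"dy":0,"dz":-0.12,"yaw":0,"claw":1},{"dx":0,"dy":0,"dz":-0.22,"yaw":0,"claw":1},{"dx":0,"dy":0,"dz":-0.32,"yaw":0,"claw":1},{"dx":0,"dy":0,"dz":-0.374,"yaw":0,"claw":1},{"dx":-0.016,"dy":-0.1,"dz":-0.374,"yaw":0,"claw":1},{"dx":-0.032,"dy":-0.2,"dz":-0.374,"yaw":0,"claw":1},{"dx":-0.049,"dy":-0.3,"dz":-0.374,"yaw":0,"claw":1},{"dx":-0.065,"dy":-0.4,"dz":-0.374,"yaw":0,"claw":1},{"dx":-0.081,"dy":-0.5,"dz":-0.374,"yaw":0,"claw":1},{"dx":-0.098,"dy":-0.6,"dz":-0.374,"yaw":0,"claw":1},{"dx":-0.114,"dy":-0.7,"dz":-0.374,"yaw":0,"claw":1},{"dx":-0.122,"dy":-0.75,"dz":-0.374,"yaw":0,"claw":1},{"dx":-0.122,"dy":-0.75,"dz":-0.374,"yaw":0,"claw":1},{"dx":-0.122,"dy":-0.75,"dz":-0.374,"yaw":0,"claw":1},{"dx":-0.122,"dy":-0.75,"dz":-0.374,"yaw":0,"claw":1},{"dx":-0.122,"dy":-0.75,"dz":-0.374,"yaw":0,"claw":1}])

```text
time: 10.9
tool_pos: [0.5223, 0.0753, 0.2994]
tool_rot: [0.0, 0.998, 0.058, -0.0]
contact_force: [-0.3, 0.2, -1.3]
gripper_width: 0.261
grasp_force: 59.2
```

```bash
python3 - <<'E'
from h import *
s,p,R=pose();go(.522,.0775,.19,.117);print(s['contact_force'],s['ft_torque'],s['gripper_width']*85)
s,im=snap('scene','s7.png');_,i2=snap('side','d7.png');_,w=snap('wrist','w7.png')
def pj(n,X): q=P(n)@np.append(X,1); return q[:2]/q[2]
for n in('scene','side'):
    for dz in (-.1,-.055,.04): print(n,dz,pj(n,p+[0,0,dz]).round(1))
print('ring scene',pj('scene',[.5215,.0777,.07]),pj('side',[.5215,.0777,.07]))
print('wrist tip',wpix(p+[0,0,-.099],R,p),'grip',wpix(p,R,p), 'spot',wpix((.5215,.0777,.07),R,p))
# ring in scene/side from bright low-sat on tile
for n,i in(('scene',im),('side',i2)):
    u,v=pj(n,[.5215,.0777,.07]).astype(int);g=i.mean(2);print(n,u-9,v-7);print(g[v-7:v+9,u-10:u+12].astype(int))
E
```

```text
t 10.9 p [0.5223 0.0753 0.2994] h 0.1159 tilt [-2.e-04  1.e-04 -1.e+00] d [-1.000e-04 -4.400e-03  2.188e-01] yaw -0.0008
[-0.31842335  0.16911169 -1.29635957] [ 0.01977412  0.00352592 -0.00420982] 22.181015103346827
scene -0.1 [295.2 182.7]
scene -0.055 [296.  169.3]
scene 0.04 [297.6 138.7]
side -0.1 [224.1 150.4]
side -0.055 [223.2 138.4]
side 0.04 [221.3 111.2]
ring scene [294.01372326 218.27987695] [225.8861704  182.09505419]
wrist tip [251.25145067 202.15263883] grip [251.38658464 262.7726274 ] spot [249.22648772 171.96314468]
scene 285 211
[[ 79  80  82  82  82  81  83  83  83  82  81  81  80  77  74  78 107 127
  123 147 188 201]
 [ 79  82  82  83  83  84  83  83  83  83  83  83  83  79  79  73  70  71
   86 132 182 200]
 [ 74  79  81  83  82  84  84  83  83  80  83  82  81  82  81  78  77  75
   67  71 119 166]
 [ 75  77  81  80  83  84  83  82  80  78  75  73  74  77  78  79  76  75
   74  72  64  65]
 [144  78  79  81  84  83  83  77  90 112 122 140 123  79  74  76  79  76
   75  75  69  66]
 [202  93  77  83  83  83  78 107 151 153 160 188 178 142  96  72  76  78
   74  72
[... 1742 characters left out ...]
7  99 100  92  63  44  43  43
   42  43  42  43]
 [ 45  45  44  45  45  43  47  63  91  97  90  78  72  58  48  43  43  44
   44  42  42  43]
 [ 46  45  45  45  46  46  46  48  54  60  57  52  49  45  45  43  43  43
   44  44  43  43]
 [ 50  46  44  45  45  44  44  45  46  46  46  44  45  44  44  43  43  44
   43  44  43  43]
 [ 68  47  46  45  45  44  45  43  44  44  45  45  44  44  44  44  45  43
   43  43  43  42]
 [ 99  54  46  44  45  45  46  44  45  44  45  45  45  45  43  44  44  44
   44  44  43  44]
 [129  79  50  45  45  45  44  45  44  44  44  45  45  45  45  43  44  43
   44  42  43  43]
 [157 119  70  46  46  45  45  45  44  45  45  44  45  45  45  44  43  45
   43  43  43  43]]
```

send_rows(increments=[{"dx":0,"dy":-0.004,"dz":0.08,"yaw":0,"claw":1},{"dx":0,"dy":-0.004,"dz":0.15,"yaw":0,"claw":1},{"dx":0,"dy":-0.004,"dz":0.2,"yaw":0,"claw":1},{"dx":0,"dy":-0.004,"dz":0.228,"yaw":0,"claw":1},{"dx":0,"dy":-0.004,"dz":0.228,"yaw":0,"claw":1},{"dx":0,"dy":-0.004,"dz":0.228,"yaw":0,"claw":1},{"dx":0,"dy":-0.004,"dz":0.228,"yaw":0,"claw":1}])

```text
time: 11.92
tool_pos: [0.5227, 0.0782, 0.1871]
tool_rot: [0.0, 0.998, 0.059, 0.001]
contact_force: [0.2, 0.5, -1.1]
gripper_width: 0.271
grasp_force: 59.2
```

```bash
python3 - <<'E'
from h import *
s,p,R=pose();go(.522,.0775,.19,.117);print(s['contact_force'])
print('ring tri',tri((294.7,217.7),(225.2,181.8)))
def pj(n,X): q=P(n)@np.append(X,1); return q[:2]/q[2]
for n in('scene','side','wrist'):
    i=np.mean([manip.grab_frame(n).astype(float) for _ in range(2)],0);np.save('pics/'+n+'8.npy',i)
    if n=='wrist':
        f=lambda X:wpix(X,R,p)
    else: f=lambda X:pj(n,X)
    print(n,'tip',f(p-[0,0,.099]),'shoulder',f(p-[0,0,.055]),'top',f(p+[0,0,.045]),'ring',f([.5215,.0777,.07]))
    u,v=f(p-[0,0,.08]).astype(int);g=i.mean(2)
    if n!='wrist':
        print('origin',u-14,v-16)
        for r in range(v-16,v+24): print(r,' '.join('%3d'%x for x in g[r,u-14:u+15]))
E
```

```text
t 11.925 p [0.5227 0.0782 0.1871] h 0.1173 tilt [ 2.6e-03  3.0e-04 -1.0e+00] d [-0.0016  0.0012 -0.0058] yaw 0.0002
[ 0.1876112   0.53297535 -1.07022743]
ring tri [0.51931706 0.0783047  0.07142524]
scene tip [294.11404072 213.85006464] shoulder [294.77299136 202.13113137] top [296.38439809 173.47349448] ring [294.01372326 218.27987695]
origin 280 192
192 174 174 173 174 173 173 179 183 185 190 188 163 123  86  94  97  90  95 152 161  49  60  73 123 166 171 166 161 158
193 175 175 174 174 174 173 173 175 180 183 189 179 118  84  96  99  92  97 150 157  61 100 139 166 179 171 168 166 162
194 174 174 174 175 174 173 173 172 173 177 185 175 118  87  96  99  95 100 153 173 130 170 194 189 186 181 174 170 166
195 174 174 174 173 174 173 173 173 174 173 177 167 113  87  97  98  94  96 140 173 178 191 186 184 184 184 185 181 175
196 175 174 174 174 174 174 173 173 173 174 177 164 100  90  98 102 104 116 127 136 169 187 184 183 184 183 184 185 185
197 174 173 174 173 173 173 173 174 174 174 178 163  91  92 104 118 125 131 129 132 162 188 184 183 184 183 184 184 184
198 174 174 174 174 174 173
[... 8446 characters left out ...]
  45  46  46  46  45  45  45  45  44  43  43  40  38  38  39  41  46  51  60  72
193 155 168 165 157 168 173 158 114  65  47  46  44  45  45  45  45  44  44  43  41  41  41  44  54  68  77  87 100 111
194 133 150 149 142 159 175 171 143  92  54  46  46  45  45  44  43  42  41  43  50  56  69  77  92 109 117 119 121 125
195 119 128 128 127 145 172 176 164 128  76  48  44  44  42  41  44  49  55  71  83  94 110 117 119 125 128 127 124 126
196 120 121 118 120 131 152 169 173 157 105  56  43  42  42  50  70  83  93 111 119 121 125 128 125 122 123 125 122 119
wrist tip [251.22948087 202.48810896] shoulder [251.27924909 221.82003137] top [251.55942032 330.64949626] ring [251.62216131 197.83376718]
```

send_rows(increments=[{"dx":0,"dy":0,"dz":0.012,"yaw":0,"claw":1},{"dx":0,"dy":0,"dz":0.022,"yaw":0,"claw":1},{"dx":0,"dy":0,"dz":0.03,"yaw":0,"claw":1},{"dx":0,"dy":0,"dz":0.034,"yaw":0,"claw":1},{"dx":0,"dy":0,"dz":0.034,"yaw":0,"claw":1},{"dx":0,"dy":0,"dz":0.034,"yaw":0,"claw":1}])

```text
time: 12.98
tool_pos: [0.522, 0.0782, 0.1688]
tool_rot: [0.0, 0.998, 0.059, 0.0]
contact_force: [-0.6, -0.9, -0.3]
gripper_width: 0.265
grasp_force: 59.2
```

```bash
cat > f.py <<'E'
from h import *
F=[];Z=[]
for _ in range(4):
    s,p,R=pose();F.append(s['contact_force']);Z.append(p);manip.grab_frame('side')
print(s['time'],np.round(F,2).tolist(),np.round(Z,4).tolist(),R[2].round(4),np.round(s['ft_torque'],3))
E
python3 f.py
```

```text
13.125 [[-0.62, -0.93, -0.28], [-0.86, -0.12, -0.6], [-0.31, -0.33, 0.1], [-0.35, -0.3, -0.6]] [[0.522, 0.0782, 0.1688], [0.522, 0.0782, 0.1688], [0.522, 0.0782, 0.1688], [0.522, 0.0782, 0.1688]] [ 4.e-04  0.e+00 -1.e+00] [-0.     0.135  0.011]
```

send_rows(increments=[{"dx":0,"dy":0,"dz":0.003,"yaw":0,"claw":1},{"dx":0,"dy":0,"dz":0.006,"yaw":0,"claw":1},{"dx":0,"dy":0,"dz":0.006,"yaw":0,"claw":1},{"dx":0,"dy":0,"dz":0.006,"yaw":0,"claw":1},{"dx":0,"dy":0,"dz":0.006,"yaw":0,"claw":1}])

```text
time: 13.8
tool_pos: [0.5219, 0.0782, 0.1656]
tool_rot: [0.0, 0.998, 0.059, 0.0]
contact_force: [0.1, 0.1, 1.4]
gripper_width: 0.261
grasp_force: 59.2
```

```bash
python3 f.py
```

```text
13.95 [[0.14, 0.11, 1.36], [0.09, 0.59, 1.27], [-0.19, 0.68, 1.0], [0.4, 0.36, 1.46]] [[0.5219, 0.0782, 0.1656], [0.5219, 0.0782, 0.1656], [0.5219, 0.0782, 0.1656], [0.5219, 0.0782, 0.1656]] [ 3.e-04  0.e+00 -1.e+00] [-0.036  0.024 -0.005]
```

send_rows(increments=[{"dx":0,"dy":0,"dz":0.002,"yaw":0,"claw":1},{"dx":0,"dy":0,"dz":0.0045,"yaw":0,"claw":1},{"dx":0,"dy":0,"dz":0.0045,"yaw":0,"claw":1},{"dx":0,"dy":0,"dz":0.0045,"yaw":0,"claw":1},{"dx":0,"dy":0,"dz":0.0045,"yaw":0,"claw":1},{"dx":0,"dy":0,"dz":0.0045,"yaw":0,"claw":1}])

```text
time: 14.75
tool_pos: [0.5219, 0.0782, 0.1633]
tool_rot: [-0.0, 0.998, 0.059, 0.0]
contact_force: [-0.2, -0.5, 2.3]
gripper_width: 0.265
grasp_force: 59.2
```

```bash
python3 f.py; python3 - <<'E'
from h import *
# needle/ring unchanged? compare with pre-contact images; probe pin/nose columns in both views
for n,(u0,u1,r0,r1) in (('scene',(284,306,202,224)),('side',(214,236,166,188))):
    i=np.mean([manip.grab_frame(n).astype(float) for _ in range(2)],0);g=i.mean(2);o=np.load('pics/'+n+'8.npy').mean(2)
    print(n)
    for r in range(r0,r1): print(r,' '.join('%3d'%x for x in g[r,u0:u1]))
    if n=='scene': d=np.abs(g-o)[195:245,252:280]; print('plate/needle diff',d.max(),d.mean())
E
```

```text
14.9 [[-0.15, -0.46, 2.26], [-0.16, -0.38, 2.58], [0.89, -0.48, 2.7], [0.27, 0.05, 1.77]] [[0.5219, 0.0782, 0.1633], [0.5219, 0.0782, 0.1633], [0.5219, 0.0782, 0.1633], [0.5219, 0.0782, 0.1633]] [ 2.e-04 -0.e+00 -1.e+00] [ 0.003  0.042 -0.043]
scene
202 175 177 178 176 174 174 179 163  95  91  97  96  99 112 133 157 171 178 174 173 175 178
203 176 166 163 171 180 177 180 163  88  92 102 104 116 131 129 137 164 177 175 173 173 173
204 152  88  59 121 169 174 185 161  68  96 111 120 127 132 126 120 151 178 174 173 174 174
205  88  61  66  62  81 135 174 154  70  88 105 117 122 123 107 108 161 177 174 174 173 174
206  55  70  75  73  70  65  86 107  85  72  82  96  94  87  84 122 171 174 172 174 173 174
207  65  74  75  75  74  74  71  78  91  90  89  89  90 100 113 166 198 182 174 171 173 173
208  69  74  76  76  77  77  75  81  95 106 116 124 130 133 132 166 207 202 188 179 175 172
209  74  74  77  77  76  76  78  77  86 101 113 121 129 129 122 143 177 193 200 201 189 179
210  72  76  76  77  78  79  77  77  74  91 119 131 153 144  84 112 135 144 177 195 197 195
211  73  76  76  78  7
[... 2546 characters left out ...]
  80 102 101  94  92  98  79  53  44  44  43  43  44  43
181  74  94  94  78  68  57  50  60  93 116  98  86  87 110 109  72  46  44  44  43  44  43
182  51  57  55  49  47  46  46  64 104 122 104  81  76 103 117  80  46  43  43  43  43  43
183  46  47  46  45  46  46  45  55  92 127 124  94  77  84  86  61  46  44  43  43  43  44
184  48  45  46  45  45  45  45  46  64  92  95  76  60  56  51  45  43  43  43  44  43  43
185  55  46  45  45  45  45  44  45  47  55  57  52  44  41  39  40  42  43  42  43  43  43
186  79  50  46  45  45  45  45  45  45  45  46  45  42  39  38  38  39  42  43  43  43  43
187 119  70  47  46  45  45  45  44  45  45  44  45  44  40  39  37  38  40  41  43  44  43
```

```bash
python3 -c "
from plant import manip
print(manip.job_done())"
```

```text
the job is handed in; nothing more can be done
None
```

The job is handed in at about 15 s of the 58 s limit: the needle is on the mark, and the upright probe's tip is inside the ring, pushed in about 6 mm by my force and height estimates.

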